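Twist the top tier off the pill tower

ROBOT

A 6-joint arm with a two-finger parallel gripper is mounted at the origin on the work surface. World frame = base frame: x ahead of the robot, y to its left, z up, the work surface at z = 0. Lengths are in mm, angles in rad, forces in N, time in s.
With the tool pointing down it reaches from about 350 to 925 mm from the base axis. Payload 6.4 kg.
Tool frame: the origin (TCP) lies midway between the tips of the shut fingers; the grasp point (between the pads) lies env.pinch_z behind it (env.pinch_z is the distance from the TCP to the grasp point, in mm); z points along the fingers, y is the line along which they close (so a half turn about z gives the same grasp; the last joint's range is limited). The gripper opens to 94 mm and grips with 3 to 60 N. Pads are 16 mm wide; open, the fingers measure 119 mm over their backs; the gripper's body (75 mm by 177 mm) begins 78 mm behind the grasp point.
Start: joints at [-1.32, 0.245, 1.558, -0, 1.339, -0.174], TCP at [267.896, -592.237, 166.255] pointing down, gripper open.
Joint ranges: [-3.13, 3.13], [-1.02, 2.26], [0.13, 2.54], [-0.95, 4.09], [0.21, 2.88], [-2.74, 2.74]. Speed limits (rad/s): [2.57, 2.57, 3.14, 3.14, 3.14, 3.14].

INTERFACE

Orientations are given as [roll, pitch, yaw] about the fixed x, y, z axes, in that order (R = Rz(yaw) Ry(pitch) Rx(roll)).
In Python, from workcell import sense, eyes, env gives the robot as it stands. The module is installed in compiled form; this text tells all that it offers.
- The arm moves only by the tool arm_command, never from a script. Its arguments are lists of equal length, an entry for each row: "travel": the shift along the tool's x, y, z in cm, a list of three; "roll": the turn about the tool's z in degrees. In form: {"travel": [[dx, dy, dz], ...], "roll": [roll, ...]}. A call has 1 to 12 rows; each row shifts and turns the commanded pose from where the row before left it, along the tool's axes as they then stand; what a row does not reach is not made up. A row lasts 1/8 s, in which the tool goes at most 62.5 mm and 10.7 degrees, less where a joint would pass 70% of its speed; a pose out of reach is approached as far as the arm can. A call is refused whole if a number of a shift passes 6.25 or a number of a turn 10.7, either way. A call with a gripper value outside its range is refused whole. "hand" is the finger opening in cm, from 0 to 9.4, set as the call begins (left out, the last holds). The fingers move at their own pace and stop on an object; "newtons" is the grip in N (left out, the last holds). Time passes only in rows, so rows that do not move let the fingers close. It gives the time, the measured TCP pose, the force, the opening and the grip force at its end, in the units of the state.
- sense(): the state, without advancing time (a new reading comes with each control period).
- eyes.snapshot(name): name is "side" or "top"; returns a dict with "img" (400x640x3 uint8, red, green, blue), "range_z" (400x640 float32, mm along the optical axis (not along the pixel's ray), 0 where there is no reading), "K" (3x3 intrinsics, pixels), "dist" ([k1, k2, p1, p2, k3] as OpenCV has them; the pictures are not rectified), "camera_from_world" (4x4, takes a point from world to camera coordinates). Camera axes: x right, y down, z forward; pixel columns grow to the right and rows downward; lengths in mm; the calibration is good to about 2 mm. A picture is of the moment at which its call begins.
- env.job_done(): hands the job in; it is judged then, once.
The state is a dict: "clock": time; "qpos": joint angles; "dq": joint speeds; "joint_torque": joint torques, N m; "ee_pos": TCP position; "eef_rot": TCP orientation; "wrist_force": force on the tool from outside, world axes, zero at the start; "ft_torque": the same for the moment, N m; "grip_width": opening from 0.0 (shut) to 1.0 (fully open); "finger_force": force on a finger pad.
Only numpy, scipy, OpenCV 4.12 (cv2) and the standard library are available. Lean on these libraries where they do the work, as an engineer would, in place of code of your own. Each camera call takes 0.05 s, during which the arm holds its last target. There are 200 camera calls.

TASK

The top tier of the taller, three-tier white pill tower is stuck on its spigot: twist it back and forth, a clear turn of some 25 degrees or more one way and then back again before it comes off, and pull it up and free. Set it down gently, upright, near the middle of the large flat green dish and let go, without tipping it over on the way. Leave the shorter two-tier tower where it stands.

Things in the scene. Friction and masses are not known exactly. Their poses are not given: they have to be found in the camera images.
- tower: Taller white pill tower, 132 mm high, fixed to the shelf. Origin: centre of underside, z up. Foot 72 mm wide, 8 high; two fixed 52 mm tiers, 40 high each; above their shoulder (z 88 mm) a 26 mm spigot, 16 high, with the top tier pressed on. Spring pads grip it: 6 to 15 N to pull straight off, 0.1 to 0.25 N m to turn, no stops; the grip ends after 10 mm of lift, clear at 16 mm.
- tier_mid (a point): Centre (half-way up) of the taller tower's top tier: loose round white plastic compartment, flat lid, 60 mm diameter, 44 high, 60 g; underside 22 mm below the point. Grip anywhere round its side from above; its lowest 18 mm are a 55 mm skirt. Pressed on: 110 mm above the shelf, on the tower's axis. z up; its x starts along the tower's x, so the angle between them is the twist.
- dish: Large shallow round green ceramic dish, 190 mm across the rim, 14 mm high, 0.6 kg, loose on the shelf; flat inside floor 5 mm above the shelf, about 140 mm across. Origin: centre of its underside, z up. (A small saucer and a cup of the same glaze also stand about.)
- short_tower: The shorter white pill tower, two tiers, 92 mm high, widest 72 mm at the foot, top tier looking just like the other's; loose on the shelf, to be left alone. Origin: centre of its underside, z up.
Not all that is in view belongs to the job. Leave any turquoise or yellow look-alike of the part that bears tier_mid alone.

How it is judged (in metres and radians):
On the way, in this order (a step that is already met when the one before it is completed fails the run):
1. the top tier is twisted at least 15 degrees, either way, while still on its spigot (lifted less than 14 mm) (angle between the x axis of tier_mid and the x axis of tower, either way round above 0.26 rad and z of tier_mid in the frame of tower below 0.124 m and horizontal distance between tier_mid and tower below 0.012 m), for 0.05 s.
2. it is twisted back to within 9 degrees of its first heading, or past it, while still on its spigot (angle between the x axis of tier_mid and the x axis of tower, either way round below 0.16 rad and z of tier_mid in the frame of tower below 0.124 m and horizontal distance between tier_mid and tower below 0.012 m), for 0.02 s.
3. it is carried to the dish and lowered, still held, to within 15 mm of the dish's floor (horizontal distance between tier_mid and dish below 0.035 m and z of tier_mid in the frame of dish below 0.042 m and contact force between the fingers and tier above 0.5 N), for 0.05 s.
At the end, for the whole second after the job is handed in: The tier stands still and upright (within 10 degrees) on the floor of the large dish, its centre within 35 mm of the dish's centre, let go; the two-tier tower stands within 20 mm of where it was (horizontal distance between tier_mid and dish below 0.035 m and z of tier_mid in the frame of dish between 0.021 and 0.033 m and angle between each of tier_mid, short_tower's own z axis and vertical below 0.17 rad and linear speed of tier below 0.02 m/s and distance of short_tower from where it was at the start of the episode below 0.02 m); the robot touches nothing.
It fails at once if the top tier is tipped by more than 35 degrees (angle between tier_mid's own z axis and vertical above 0.61 rad).
It fails at once if the two-tier tower is shifted by more than 20 mm or tipped (distance of short_tower from where it was at the start of the episode above 0.02 m or angle between short_tower's own z axis and vertical above 0.35 rad).
It also fails if it takes over 54 s, if anything falls off the work surface, if the arm or the gripper's body presses on something with over 40 N, if the wrist force passes 120 N, or if a joint passes its speed limit or range.

## Working session

There is one attempt and no reset: what is moved stays moved. The work goes in short steps, Python scripts to look and compute and a tool call to move; the robot and the scene stay as the last step left them, time stands still between calls to the robot, and variables do not carry over. Pictures are saved under pics/ and viewed, at most 10 in all, crops included, and the job is handed in when it is done.

Besides the shell and the picture viewer there is one more tool, called after "Emit:" in YAML: its name, and indented under it one key for each argument. arm_command: Moves the arm, as the interface text tells. Its arguments: {"type":"object","properties":{"travel":{"type":"array","items":{"type":"array","items":{"type":"number"}}},"roll":{"type":"array","items":{"type":"number"}},"hand":{"type":"number"},"newtons":{"type":"number"}},"required":["travel","roll"]}

```bash
mkdir -p pics
cat > h.py <<'E'
import numpy as np,cv2
from workcell import sense,eyes,env
def snap(n,save=None):
    s=eyes.snapshot(n)
    if save: cv2.imwrite('pics/'+save,s['img'][:,:,::-1])
    return s
def cloud(s):
    h,w=s['range_z'].shape
    u,v=np.meshgrid(np.arange(w),np.arange(h))
    p=cv2.undistortPoints(np.stack([u,v],-1).reshape(-1,1,2).astype(np.float64),s['K'],np.array(s['dist'])).reshape(h,w,2)
    z=s['range_z'].astype(float)
    c=np.stack([p[...,0]*z,p[...,1]*z,z],-1)
    T=np.linalg.inv(s['camera_from_world'])
    W=c@T[:3,:3].T+T[:3,3]
    W[z<=0]=np.nan
    return W
E
python3 - <<'E'
from h import *
a=snap('top','top1.png');b=snap('side','side1.png')
np.savez('s.npz',a=cloud(a),b=cloud(b),ai=a['img'],bi=b['img'])
st=sense();print({k:np.round(v,3) for k,v in st.items()},env.pinch_z)
for s in(a,b):print(np.linalg.inv(s['camera_from_world']).round(2))
E
```

```text
{'clock': np.float64(0.1), 'qpos': array([-1.32 ,  0.246,  1.559,  0.   ,  1.339, -0.174]), 'dq': array([-0.   , -0.001, -0.002,  0.001, -0.001,  0.001]), 'joint_torque': array([ 1.0000e-03, -4.1691e+01, -3.1553e+01,  6.9000e-02,  3.1000e-02,
       -0.0000e+00]), 'ee_pos': array([ 267.746, -591.638,  165.268]), 'eef_rot': array([-3.14 , -0.   ,  0.425]), 'wrist_force': array([-0.007, -0.353, -0.631]), 'ft_torque': array([ 0.042,  0.036, -0.066]), 'finger_force': np.float64(0.0), 'grip_width': np.float64(1.004)} 18.8
[[ 2.0000e-02 -9.8000e-01  2.2000e-01  3.6243e+02]
 [-1.0000e+00 -2.0000e-02  0.0000e+00  8.4700e+00]
 [ 0.0000e+00 -2.2000e-01 -9.8000e-01  1.1132e+03]
 [ 0.0000e+00  0.0000e+00  0.0000e+00  1.0000e+00]]
[[-8.8000e-01 -2.8000e-01  3.8000e-01  1.8170e+02]
 [-4.7000e-01  5.5000e-01 -6.9000e-01  7.6753e+02]
 [-1.0000e-02 -7.9000e-01 -6.1000e-01  7.5899e+02]
 [ 0.0000e+00  0.0000e+00  0.0000e+00  1.0000e+00]]
```

View pics/top1.png

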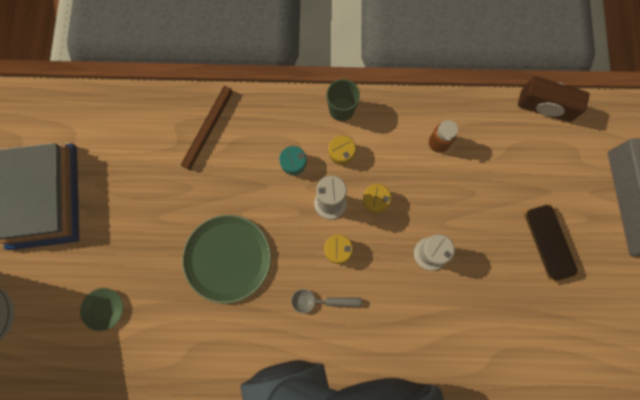

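View pics/side1.png

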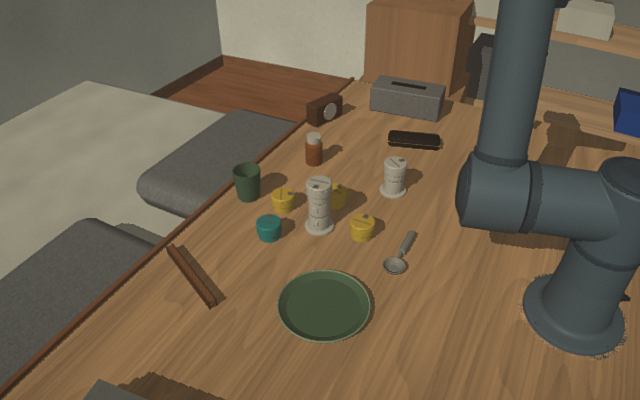

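Top view: the tall tower's lid is at (331,188), the short tower at (437,248) and the dish at (227,259). Yellow look-alikes are at (342,149), (377,198) and (339,249), a turquoise one at (293,160). The side view agrees, with the three-tier tower at (319,205).

Run:
```python
from h import *
d=np.load('s.npz')
A=d['a'];B=d['b'];ai=d['ai'];bi=d['bi']
for nm,W,im in(('top',A,ai),('side',B,bi)):
    hsv=cv2.cvtColor(im,cv2.COLOR_RGB2HSV)
    x,y,z=W[...,0],W[...,1],W[...,2]
    reg=(x>350)&(x<850)&(y>-400)&(y<400)
    print(nm,'table z',np.nanmedian(z[reg]))
    def comps(m,l,mn=25):
        n,lab,st,c=cv2.connectedComponentsWithStats(m.astype(np.uint8))
        for i in range(1,n):
            if st[i,4]<mn: continue
            q=W[lab==i]
            (cx,cy),r=cv2.minEnclosingCircle(q[:,:2].astype(np.float32))
            print(l,c[i].round(),st[i,4],'circ',round(cx,1),round(cy,1),'r',round(r,1),'mean',q.mean(0).round(1),'zmax',q[:,2].max().round(1))
    white=(hsv[...,1]<70)&(hsv[...,2]>90)&reg
    comps(white&(z>124)&(z<140),'tall lid')
    comps(white&(z>85)&(z<97),'short lid')
    green=(hsv[...,0]>45)&(hsv[...,0]<85)&(hsv[...,1]>50)&reg
    comps(green&(z<25),'dish',300)
    yel=(hsv[...,0]>18)&(hsv[...,0]<32)&(hsv[...,1]>170)&reg&(z>15)
    comps(yel,'yellow');comps((hsv[...,0]>85)&(hsv[...,0]<100)&(hsv[...,1]>100)&reg&(z>15),'turq')
```

```text
top table z 1.148362858299265
tall lid [331. 190.] 636 circ 596.9 -6.5 r 29.3 mean [595.6  -6.2 132.4] zmax 138.1
short lid [448. 130.] 244 circ 741.3 -252.7 r 20.7 mean [ 741.8 -250.8   91.1] zmax 95.9
short lid [438. 249.] 642 circ 490.0 -224.1 r 29.2 mean [ 488.9 -223.3   92.4] zmax 96.8
dish [228. 263.] 1601 circ 463.3 209.7 r 66.3 mean [460.7 211.8   5.7] zmax 12.1
yellow [341. 149.] 537 circ 712.6 -29.5 r 29.7 mean [710.9 -28.5  42.5] zmax 51.2
yellow [376. 198.] 538 circ 604.0 -106.2 r 29.7 mean [ 602.4 -103.6   43.3] zmax 50.5
yellow [337. 249.] 553 circ 492.4 -24.3 r 29.7 mean [491.5 -22.1  44.3] zmax 49.9
side table z 0.96869908780684
tall lid [318. 184.] 342 circ 598.3 -1.8 r 30.9 mean [596.8   0.7 130.8] zmax 135.1
short lid [313. 136.] 102 circ 745.1 -249.1 r 23.8 mean [ 743.6 -245.7   89.6] zmax 93.5
short lid [395. 163.] 251 circ 490.6 -220.3 r 30.8 mean [ 489.8 -217.5   91. ] zmax 95.8
short lid [318. 202.] 72 circ 593.2 8.4 r 23.1 mean [589.8  17.2  91.8] zmax 96.9
dish [329. 303.] 2789 circ 470.5 208.2 r 88.5 mean [464.1 203.1   6.3] zmax 16.2
yellow [276. 193.] 30 circ 724.9 -23.4 r 21.2 mean [730.  -21.8  43.4] zmax 45.9
```

Run:
```python
from h import *
for n,g in(('top',(227,259)),('side',(324,306))):
    s=snap(n);im=s['img'];hsv=cv2.cvtColor(im,cv2.COLOR_RGB2HSV)
    print(hsv[g[1],g[0]])
    m=((hsv[...,0]>40)&(hsv[...,0]<95)&(hsv[...,1]>30)).astype(np.uint8)
    nn,lab,st,c=cv2.connectedComponentsWithStats(m)
    i=lab[g[1],g[0]];mm=(lab==i).astype(np.uint8)
    ct=max(cv2.findContours(mm,0,cv2.CHAIN_APPROX_NONE)[0],key=cv2.contourArea)
    ct=cv2.convexHull(ct).reshape(-1,1,2).astype(float)
    p=cv2.undistortPoints(ct,s['K'],np.array(s['dist'])).reshape(-1,2)
    T=np.linalg.inv(s['camera_from_world'])
    d=np.c_[p,np.ones(len(p))]@T[:3,:3].T;o=T[:3,3]
    P=o+d*((13-o[2])/d[:,2])[:,None]
    print(n,st[i],cv2.fitEllipse(P[:,:2].astype(np.float32)))
st=sense();y=st['eef_rot'][2];e=st['ee_pos']
D=np.array([597.5,-4])-e[:2]
print(e,D@[np.cos(y),np.sin(y)],D@[np.sin(y),-np.cos(y)])
```

```text
[46 80 83]
top [ 191  218   78   83 4986] ((469.25494384765625, 209.36534118652344), (167.33595275878906, 178.11474609375), 78.02204895019531)
[47 74 79]
side [ 280  270   90   72 4693] ((470.2929992675781, 213.01132202148438), (178.7841339111328, 184.049072265625), 63.07932662963867)
[ 267.78523546 -591.84480469  165.57794833] 542.6657893321391 -399.73388827788216
```

Emit:
arm_command:
  travel:
    - [0,0,-3.5]
    - [0,0,-3.5]
    - [3.6,-2.7,0]
    - [3.6,-2.7,0]
    - [3.6,-2.7,0]
    - [3.6,-2.7,0]
    - [3.6,-2.7,0]
    - [3.6,-2.7,0]
    - [3.6,-2.7,0]
    - [3.6,-2.7,0]
    - [3.6,-2.7,0]
    - [0,0,0]
  roll: [0,0,0,0,0,0,0,0,0,0,0,0]
  hand: 9.4
  newtons: 30

```text
clock: 1.7
ee_pos: [463.7, -235.2, 236.2]
eef_rot: [-3.141, -0.0, 0.429]
wrist_force: [0.0, -0.1, 0.5]
grip_width: 1.0
finger_force: 0.0
```

Emit:
arm_command:
  travel:
    - [3.6,-2.6,0]
    - [3.6,-2.6,0]
    - [3.6,-2.6,0]
    - [3.6,-2.6,0]
    - [3.6,-2.6,0]
    - [3,-2,0]
    - [0,0,0]
    - [0,0,0]
  roll: [0,0,0,0,0,0,0,0]

```text
clock: 2.7
ee_pos: [592.1, -15.4, 236.0]
eef_rot: [3.141, 0.001, 0.424]
wrist_force: [0.1, 1.1, -0.1]
grip_width: 0.994
finger_force: 0.0
```

```bash
cat > go.py <<'E'
import sys
from h import *
st=sense();y=st['eef_rot'][2];e=st['ee_pos']
T=np.array([float(v) for v in sys.argv[1:4]]);D=T-e
print('t',st['clock'],'e',e.round(1),'rot',st['eef_rot'].round(3),'q',st['qpos'].round(2),'w',st['grip_width'].round(3),'f',st['finger_force'].round(1),'wf',st['wrist_force'].round(1))
print('cm:',np.round([D[:2]@[np.cos(y),np.sin(y)]/10,D[:2]@[np.sin(y),-np.cos(y)]/10,-D[2]/10],2))
E
python3 go.py 597.5 -4 100
```

```text
Traceback (most recent call last):
  File "go.py", line 5, in <module>
    print('t',st['clock'],'e',e.round(1),'rot',st['eef_rot'].round(3),'q',st['qpos'].round(2),'w',st['grip_width'].round(3),'f',st['finger_force'].round(1),'wf',st['wrist_force'].round(1))
                                                                                                  ^^^^^^^^^^^^^^^^^^^^^^
AttributeError: 'float' object has no attribute 'round'
```

Emit:
arm_command:
  travel:
    - [1.0,-0.8,2]
    - [0,0,3.5]
    - [0,0,3]
    - [0,0,0]
    - [0,0,0]
  roll: [0,0,0,0,0]

```text
clock: 3.32
ee_pos: [598.7, -3.0, 152.0]
eef_rot: [3.141, -0.001, 0.424]
wrist_force: [-0.0, 0.8, -0.0]
grip_width: 1.002
finger_force: 0.0
```

```bash
sed -i "s/st\['grip_width'\].round(3)/round(float(st['grip_width']),3)/;s/st\['finger_force'\].round(1)/round(float(st['finger_force']),2)/" go.py
python3 go.py 597.5 -4 100
python3 - <<'E'
from h import *
s=snap('side');t=snap('top')
cv2.imwrite('pics/c.png',np.hstack([cv2.resize(s['img'][100:260,240:400,::-1],(400,400)),cv2.resize(t['img'][110:270,250:410,::-1],(400,400))]))
E
```

```text
t 3.325 e [598.7  -3.  152. ] rot [ 3.141e+00 -1.000e-03  4.240e-01] q [-0.19  0.14  1.71  0.    1.29  0.95] w 1.002 f 0.0 wf [-0.   0.8 -0. ]
cm: [-0.15  0.04  5.2 ]
```

View pics/c.png

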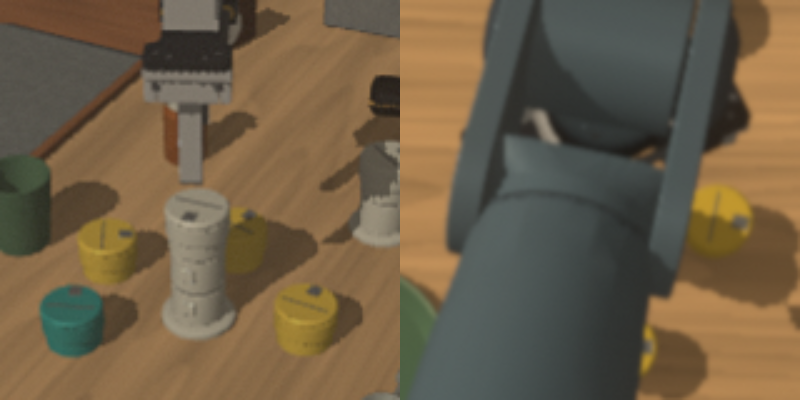

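The side crop shows the fingers straddling the tower axis, with the near finger at (190,150) and the lid at (197,195). That fits the viewing angle. Next: descend and grip.

Emit:
arm_command:
  travel:
    - [-0.1,0,2]
    - [0,0,2]
    - [0,0,1.2]
    - [0,0,0]
    - [0,0,0]
  roll: [0,0,0,0,0]

```text
clock: 4.05
ee_pos: [597.8, -3.2, 99.6]
eef_rot: [3.141, -0.001, 0.425]
wrist_force: [0.0, -0.6, -0.2]
grip_width: 1.0
finger_force: 0.0
```

Emit:
arm_command:
  travel:
    - [0,0,0]
    - [0,0,0]
    - [0,0,0]
    - [0,0,0]
    - [0,0,0]
    - [0,0,0]
    - [0,0,0]
    - [0,0,0]
  roll: [0,0,0,0,0,0,0,0]
  hand: 5.0
  newtons: 30

```text
clock: 5.05
ee_pos: [597.4, -3.1, 99.2]
eef_rot: [-3.142, 0.0, 0.425]
wrist_force: [0.1, 0.2, 0.1]
grip_width: 0.533
finger_force: 0.0
```

```bash
python3 go.py 597.5 -4 100
```

```text
t 5.05 e [597.4  -3.1  99.2] rot [-3.142  0.     0.425] q [-0.19  0.19  1.75  0.    1.2   0.95] w 0.533 f 0.0 wf [0.1 0.2 0.1]
cm: [-0.02  0.09 -0.08]
```

```bash
python3 - <<'E'
from h import *
s=snap('side')
cv2.imwrite('pics/c2.png',cv2.resize(s['img'][100:260,240:400,::-1],(600,600),interpolation=cv2.INTER_CUBIC))
E
python3 go.py 597.5 -4 100
```

```text
t 5.1 e [597.4  -3.1  99.2] rot [-3.142  0.     0.425] q [-0.19  0.19  1.75 -0.    1.2   0.95] w 0.529 f 0.0 wf [-1.6  0.2 -0.4]
cm: [-0.03  0.09 -0.08]
```

View pics/c2.png

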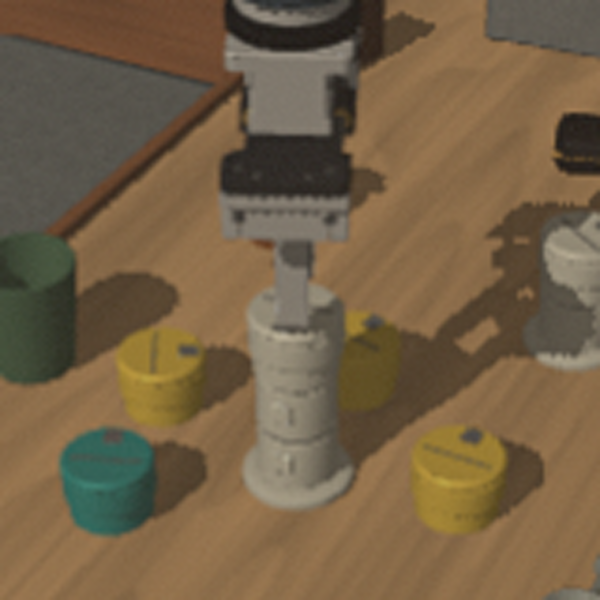

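The finger tip is at crop (292,325) and seems to end on the lid instead of reaching down its side. I'll check with depth.

Run:
```python
from h import *
s=snap('side');W=cloud(s)
for u in (313,318,323):
  for v in range(166,204,3): print((u,v),W[v,u].round(1),s['img'][v,u])
def proj(p):
    T=s['camera_from_world']
    r=cv2.projectPoints(np.array([p],float),cv2.Rodrigues(T[:3,:3])[0],T[:3,3],s['K'],np.array(s['dist']))[0]
    return r.ravel().round(1)
for p in [(597.5,-4,132),(597.5,-4,100),(585,23.5,132),(585,23.5,99),(587,20,99)]: print(p,proj(p))
```

```text
(313, 166) [590.3  34.2 201.1] [125 110  96]
(313, 169) [589.   36.8 195.4] [125 113  97]
(313, 172) [589.5  36.1 187.1] [135 117  98]
(313, 175) [589.1  37.1 180. ] [132 115  97]
(313, 178) [589.6  36.4 171.6] [132 125 111]
(313, 181) [590.7  34.8 162.2] [149 141 129]
(313, 184) [590.5  35.4 154.7] [140 132 115]
(313, 187) [590.2  36.2 147.2] [94 90 80]
(313, 190) [597.1  24.1 128.7] [169 159 137]
(313, 193) [596.4  25.7 121.6] [154 144 125]
(313, 196) [597.6  23.9 111.5] [154 144 124]
(313, 199) [598.7  22.1 101.4] [153 145 124]
(313, 202) [597.8  24.   94.3] [154 144 124]
(318, 166) [578.6  33.5 204.2] [83 78 69]
(318, 169) [580.6  30.  193.9] [81 76 68]
(318, 172) [580.3  30.7 186.7] [129 122 109]
(318, 175) [578.2  34.6 181.9] [132 123 112]
(318, 178) [580.8  30.1 170.4] [128 121 109]
(318, 181) [581.1  29.7 162.2] [130 122 111]
(318, 184) [580.3  31.4 155.5] [129 122 110]
(318, 187) [581.   30.2 146.3] [87 81 73]
(318, 190) [587.   19.3 128.9] [169 160 138]
(318, 193) [586.5  20.4 121.5] [150 141 120]
(318, 196) [585.4  22.6 114.9] [143 134 115]
(318, 199) [586.5  20.8 104.7] [137 128 111]
(318, 202) [588.5  17.2  92.9] [144 135 115]
(323, 166) [600.8 -31.6 159. ] [103  91  79]
(323, 169) [600.8 -31.5 150.8] [96 85 72]
(323, 172) [600.4 -30.7 143. ] [121 102  81]
(323, 175) [ 6.903e+02 -2.021e+02  6.000e-01] [148 124  94]
(323, 178) [596.9 -23.9 131.6] [146 138 118]
(323, 181) [591.2 -13.  131.8] [128 119 103]
(323, 184) [ 5.846e+02 -3.000e-01  1.337e+02] [88 83 71]
(323, 187) [580.9   6.9 131.2] [87 81 69]
(323, 190) [578.1  12.1 127.2] [131 123 105]
(323, 193) [576.7  14.8 121.1] [119 112  96]
(323, 196) [577.8  13.  111. ] [121 114  98]
(323, 199) [576.8  14.9 104.1] [103  97  83]
(323, 202) [577.6  13.4  94.2] [120 112  96]
(597.5, -4, 132) [318.7 182.2]
(597.5, -4, 100) [318.8 193.5]
(585, 23.5, 132) [317.9 190.1]
(585, 23.5, 99) [318.  201.8]
(587, 20, 99) [318.  200.8]
```

Depth puts the finger tips at about z 143, so they closed above the lid (132). The body is also about 43 mm higher than the pose reading implies. I'll trust what I see: reopen, check the tips open, then descend.

Emit:
arm_command:
  travel:
    - [0,0,0]
    - [0,0,0]
    - [0,0,0]
    - [0,0,0]
    - [0,0,0]
    - [0,0,0]
    - [0,0,0]
    - [0,0,0]
    - [0,0,1]
    - [0,0,1]
    - [0,0,0]
    - [0,0,0]
  roll: [0,0,0,0,0,0,0,0,0,0,0,0]
  hand: 9.4

```text
clock: 6.65
ee_pos: [597.4, -3.1, 79.1]
eef_rot: [-3.141, 0.0, 0.425]
wrist_force: [0.2, 0.8, 0.7]
grip_width: 0.999
finger_force: 0.0
```

```bash
python3 go.py 597.5 -4 100
python3 - <<'E'
from h import *
s=snap('side');W=cloud(s)
d=W-np.array([597.5,-4,0]);ty=np.array([np.sin(.425),-np.cos(.425)]);tx=np.array([np.cos(.425),np.sin(.425)])
a=d[...,:2]@tx;b=d[...,:2]@ty;z=W[...,2]
for sg in(-1,1):
    m=(np.abs(a)<13)&(sg*b>36)&(sg*b<70)&(z>70)&(z<230)
    print(sg,m.sum(),'z pct',np.percentile(z[m],[0,2,5,50]).round(1) if m.any() else '', 'a',np.percentile(a[m],[5,50,95]).round(1),'b',np.percentile(b[m],[5,50,95]).round(1))
cv2.imwrite('pics/c3.png',cv2.resize(s['img'][100:260,240:400,::-1],(480,480),interpolation=cv2.INTER_CUBIC))
E
```

```text
t 6.65 e [597.4  -3.1  79.1] rot [-3.141  0.     0.425] q [-0.19  0.22  1.76  0.    1.17  0.95] w 0.999 f 0.0 wf [0.2 0.8 0.7]
cm: [-0.03  0.09 -2.09]
-1 272 z pct [118.  122.1 128.4 162.3] a [-8.3  1.3  9.9] b [-63.5 -61.1 -53.6]
1 9 z pct [120.2 120.2 120.2 124. ] a [-7.2 -4.9 -2.4] b [41.8 44.8 46.7]
```

View pics/c3.png

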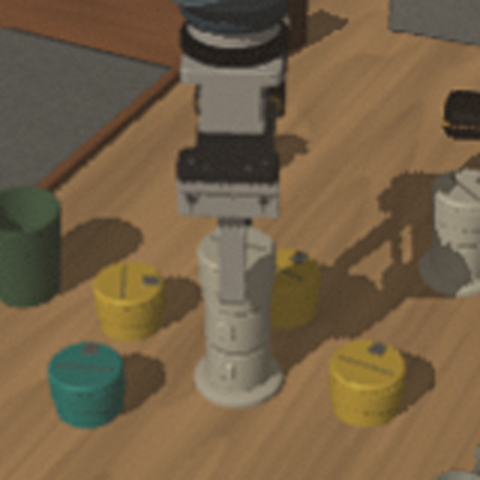

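The near finger's tip is at crop (231,300) and measures z ≈ 119 against a reading of 79, so the readings run about 40 mm low. I'll go down another 20 mm and grip.

Emit:
arm_command:
  travel:
    - [0,0,1]
    - [0,0,1]
    - [0,0,0]
    - [0,0,0]
  roll: [0,0,0,0]

```text
clock: 7.2
ee_pos: [597.4, -3.1, 59.2]
eef_rot: [-3.142, 0.0, 0.425]
wrist_force: [-0.5, 0.7, -0.4]
grip_width: 1.001
finger_force: 0.0
```

Emit:
arm_command:
  travel:
    - [0,0,0]
    - [0,0,0]
    - [0,0,0]
    - [0,0,0]
    - [0,0,0]
    - [0,0,0]
    - [0,0,0]
    - [0,0,0]
  roll: [0,0,0,0,0,0,0,0]
  hand: 5.0
  newtons: 30

```text
clock: 8.2
ee_pos: [598.5, -4.8, 60.0]
eef_rot: [3.138, -0.001, 0.425]
wrist_force: [1.9, -4.8, 0.1]
grip_width: 0.633
finger_force: 30.0
```

```bash
python3 go.py 597.5 -4 60
```

```text
t 8.2 e [598.5  -4.8  60. ] rot [ 3.138e+00 -1.000e-03  4.250e-01] q [-0.2   0.24  1.77 -0.    1.13  0.95] w 0.633 f 30.0 wf [ 1.9 -4.8  0.1]
cm: [-0.05 -0.12 -0.  ]
```

Emit:
arm_command:
  travel:
    - [0,0.2,0]
    - [0,0,0]
    - [0,0,0]
    - [0,0,0]
    - [0,0,0]
    - [0,0,0]
    - [0,0,0]
    - [0,0,0]
    - [0,0,0]
    - [0,0,0]
  roll: [0,6,6,6,6,6,5,0,0,0]

```text
clock: 9.45
ee_pos: [598.7, -5.1, 59.8]
eef_rot: [-3.142, -0.001, -0.186]
wrist_force: [0.8, -0.7, 3.8]
grip_width: 0.636
finger_force: 30.0
```

```bash
python3 go.py 597.5 -4 60;python3 - <<'E'
from h import *
print(sense()['ft_torque'])
s=snap('side')
cv2.imwrite('pics/c4.png',cv2.resize(s['img'][150:250,270:370,::-1],(500,500),interpolation=cv2.INTER_CUBIC))
E
```

```text
t 9.45 e [598.7  -5.1  59.8] rot [-3.142e+00 -1.000e-03 -1.860e-01] q [-0.2   0.24  1.77  0.    1.13  1.56] w 0.636 f 30.0 wf [ 0.8 -0.7  3.8]
cm: [-0.14 -0.08 -0.02]
[-0.17379909 -0.02428462 -0.14664556]
```

View pics/c4.png

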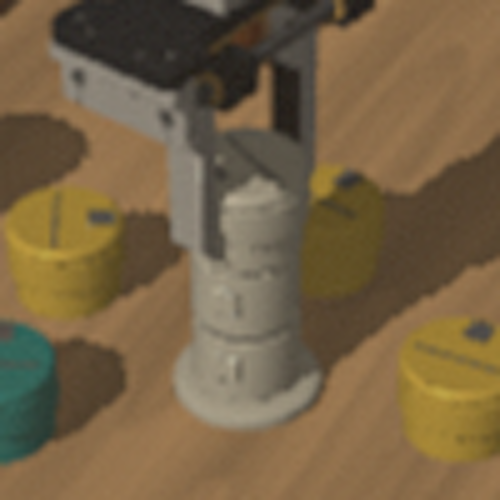

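The tier is gripped well up its side, with the finger tip at crop (210,255). The lid's slot at (255,160) has turned steeply and the moment is 0.15 N m, so the tier twisted. Next: turn it back, then pull.

Emit:
arm_command:
  travel:
    - [0,0,0]
    - [0,0,0]
    - [0,0,0]
    - [0,0,0]
    - [0,0,0]
    - [0,0,0]
    - [0,0,0]
    - [0,0,0]
  roll: [-6,-6,-6,-6,-6,-6,0,0]

```text
clock: 10.5
ee_pos: [598.6, -5.1, 59.8]
eef_rot: [3.141, -0.0, 0.441]
wrist_force: [1.4, -2.0, 5.4]
grip_width: 0.63
finger_force: 30.0
```

```bash
python3 go.py 597.5 -4 60;python3 - <<'E'
from h import *
print(sense()['ft_torque'])
E
```

```text
t 10.5 e [598.6  -5.1  59.8] rot [ 3.141 -0.     0.441] q [-0.2   0.24  1.77 -0.    1.13  0.93] w 0.63 f 30.0 wf [ 1.4 -2.   5.4]
cm: [-0.05 -0.15 -0.02]
[-0.21783772  0.0258619  -0.03019631]
```

Emit:
arm_command:
  travel:
    - [0,0,-0.4]
    - [0,0,-0.4]
    - [0,0,-0.4]
    - [0,0,-0.4]
    - [0,0,-0.4]
    - [0,0,-0.6]
    - [0,0,-1.2]
    - [0,0,-2]
    - [0,0,-2]
    - [0,0,0]
    - [0,0,0]
  roll: [0,0,0,0,0,0,0,0,0,0,0]

```text
clock: 11.88
ee_pos: [598.0, -4.9, 137.1]
eef_rot: [-3.141, 0.0, 0.442]
wrist_force: [-0.6, 0.0, -0.8]
grip_width: 0.633
finger_force: 30.0
```

```bash
python3 go.py 470 212 120;python3 - <<'E'
from h import *
s=snap('side')
cv2.imwrite('pics/c5.png',cv2.resize(s['img'][110:260,240:390,::-1],(450,450),interpolation=cv2.INTER_CUBIC))
E
```

```text
t 11.875 e [598.   -4.9 137.1] rot [-3.141  0.     0.442] q [-0.2   0.15  1.72  0.    1.27  0.93] w 0.633 f 30.0 wf [-0.6  0.  -0.8]
cm: [ -2.29 -25.08   1.71]
```

View pics/c5.png

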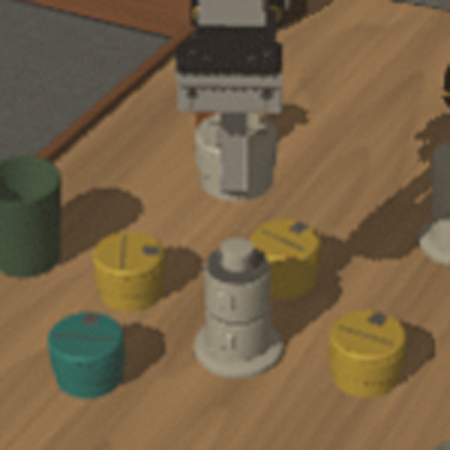

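The tier hangs upright in the gripper at crop (236,155), and the bare spigot shows at (238,250). Carrying it to the dish.

Emit:
arm_command:
  travel:
    - [-0.1,-1,0]
    - [-0.2,-2.2,0]
    - [-0.3,-2.7,0]
    - [-0.3,-3,0]
    - [-0.3,-3,0]
    - [-0.3,-3,0]
    - [-0.3,-3,0]
    - [-0.2,-3,0]
    - [-0.2,-2.5,0]
    - [-0.1,-1.7,0]
    - [0,0,0]
    - [0,0,0]
  roll: [0,0,0,0,0,0,0,0,0,0,0,0]

```text
clock: 13.42
ee_pos: [470.1, 211.9, 137.3]
eef_rot: [3.141, -0.0, 0.442]
wrist_force: [-1.5, 0.1, -2.0]
grip_width: 0.632
finger_force: 30.0
```

Emit:
arm_command:
  travel:
    - [0,0,2]
    - [0,0,2]
    - [0,0,2.5]
    - [0,0,2.5]
    - [0,0,2]
    - [0,0,1]
    - [0,0,0]
    - [0,0,0]
    - [0,0,0]
  roll: [0,0,0,0,0,0,0,0,0]

```text
clock: 14.55
ee_pos: [470.8, 212.2, 18.2]
eef_rot: [3.141, -0.002, 0.442]
wrist_force: [0.3, -0.3, -1.0]
grip_width: 0.635
finger_force: 30.0
```

```bash
python3 go.py 470 212 -23;python3 - <<'E'
from h import *
s=snap('side','side6.png');W=cloud(s)
d=W-np.array([470,212,0]);z=W[...,2]
hsv=cv2.cvtColor(s['img'],cv2.COLOR_RGB2HSV)
m=(np.hypot(d[...,0],d[...,1])<45)&(z>15)&(z<110)&(hsv[...,1]<75)
print(m.sum(),np.percentile(z[m],[0,1,5,50,99]).round(1),W[m].mean(0))
E
```

```text
t 14.55 e [470.8 212.2  18.2] rot [ 3.141e+00 -2.000e-03  4.420e-01] q [ 0.2   0.12  1.99 -0.    1.02  1.33] w 0.635 f 30.0 wf [ 0.3 -0.3 -1. ]
cm: [-0.08 -0.01  4.12]
413 [ 44.9  46.4  50.2  78.3 109. ] [457.22799622 238.49954937  77.60666553]
```

View pics/side6.png

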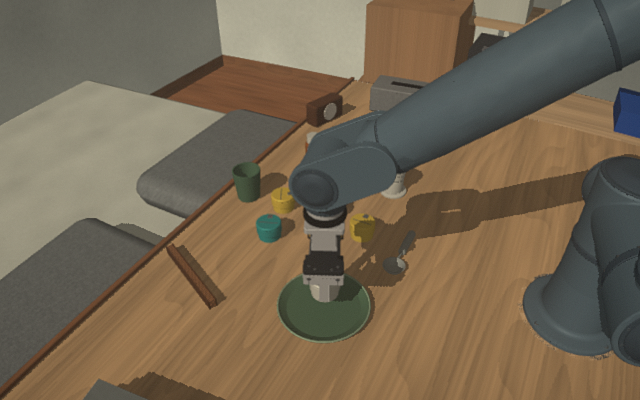

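The tier is above the middle of the dish at (325,285), with its underside about 46 mm up as predicted. I'll lower it in small final steps.

Emit:
arm_command:
  travel:
    - [0,0,1.2]
    - [0,0,1.2]
    - [0,0,0.8]
    - [0,0,0.4]
    - [0,0,0]
    - [0,0,0.1]
    - [0,0,0]
    - [0,0,0]
  roll: [0,0,0,0,0,0,0,0]

```text
clock: 15.6
ee_pos: [470.2, 212.1, -19.5]
eef_rot: [3.142, -0.0, 0.442]
wrist_force: [-0.2, -0.0, -0.3]
grip_width: 0.632
finger_force: 30.0
```

Emit:
arm_command:
  travel:
    - [0,0,0.1]
    - [0,0,0]
    - [0,0,0.1]
    - [0,0,0]
    - [0,0,0]
  roll: [0,0,0,0,0]

```text
clock: 16.23
ee_pos: [470.0, 212.1, -21.8]
eef_rot: [-3.142, 0.0, 0.442]
wrist_force: [-1.2, -0.8, 0.1]
grip_width: 0.632
finger_force: 30.0
```

Emit:
arm_command:
  travel:
    - [0,0,0.1]
    - [0,0,0]
    - [0,0,0]
  roll: [0,0,0]

```text
clock: 16.6
ee_pos: [470.0, 212.1, -22.7]
eef_rot: [3.142, -0.0, 0.442]
wrist_force: [0.4, -0.5, -0.6]
grip_width: 0.631
finger_force: 30.0
```

Emit:
arm_command:
  travel:
    - [0,0,0.1]
    - [0,0,0]
    - [0,0,0]
  roll: [0,0,0]

```text
clock: 16.98
ee_pos: [470.2, 212.2, -23.2]
eef_rot: [3.142, -0.0, 0.442]
wrist_force: [-1.7, -1.3, 5.3]
grip_width: 0.633
finger_force: 30.0
```

It has touched down, with +5 N on the wrist. Releasing and retreating straight up.

Emit:
arm_command:
  travel:
    - [0,0,0]
    - [0,0,0]
    - [0,0,0]
    - [0,0,0]
    - [0,0,0]
    - [0,0,0]
    - [0,0,0]
    - [0,0,0]
  roll: [0,0,0,0,0,0,0,0]
  hand: 9.0

```text
clock: 17.98
ee_pos: [470.0, 212.1, -23.7]
eef_rot: [-3.142, -0.0, 0.442]
wrist_force: [-1.3, 0.3, -0.3]
grip_width: 0.959
finger_force: 0.0
```

Emit:
arm_command:
  travel:
    - [0,0,-1]
    - [0,0,-2]
    - [0,0,-3]
    - [0,0,-3]
    - [0,0,-3]
    - [0,0,-3]
    - [0,0,-3]
    - [0,0,0]
    - [0,0,0]
    - [0,0,0]
  roll: [0,0,0,0,0,0,0,0,0,0]

```text
clock: 19.23
ee_pos: [468.9, 211.9, 154.5]
eef_rot: [-3.141, 0.003, 0.442]
wrist_force: [-1.0, 0.2, -0.0]
grip_width: 0.96
finger_force: 0.0
```

```bash
python3 go.py 470 212 -23;python3 - <<'E'
from h import *
s=snap('side','side7.png');W=cloud(s)
d=W-np.array([470,212,0]);z=W[...,2]
m=(np.hypot(d[...,0],d[...,1])<45)&(z>42)&(z<60)
print(m.sum(),cv2.minEnclosingCircle(W[m][:,:2].astype(np.float32)),np.median(z[m]))
E
```

```text
t 19.225 e [468.9 211.9 154.5] rot [-3.141e+00  3.000e-03  4.420e-01] q [ 0.2  -0.06  1.91  0.    1.3   1.33] w 0.96 f 0.0 wf [-1.   0.2 -0. ]
cm: [ 0.11  0.04 17.75]
591 ((469.89703369140625, 213.77688598632812), 31.00432586669922) 49.196876262738215
```

View pics/side7.png

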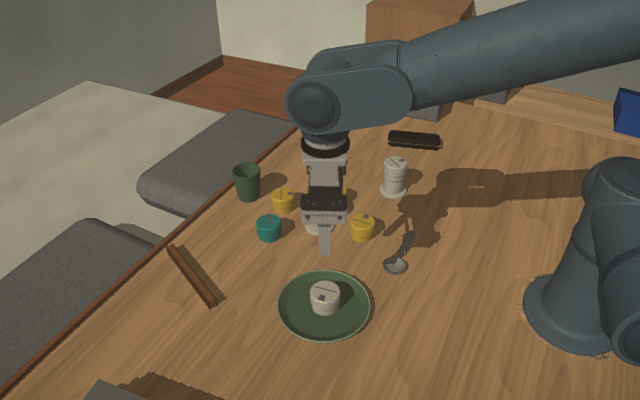

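The tier stands upright in the middle of the dish at (325,297), with its lid at 49 mm as expected. The gripper is clear, and the short tower at (395,177) hasn't moved.

```bash
python3 -c "
from workcell import env
print(env.job_done())"
```

```text
the job is handed in; nothing more can be done
None
```

The top tier was twisted 35° and back, pulled off its spigot and set down upright within about 2 mm of the dish's measured centre, then let go; the short tower was left alone and the job is handed in at about 19 s, with no verdict shown (readings put the tool about 40 mm too low, so I went by the camera and the first grip closed above the lid, touching nothing).

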